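# Rebuild the wash-water filter and snap its cap home

## Task

Put the wash-water filter back together: thread the thick rubber seal ring down the filter's spine fully home, then the grooved disc pack fully home on top of it, then press the snap cap onto the steel stud until it clicks over the spring balls and sits on the discs. After the click keep bearing down on the cap as hard as the click took, so that the seal beds in, and finish like that, with the gripper still on the cap and pushing. Leave the clear filter bowl, the glass vial on the tiles and the petri dish where they are.

Things in the scene. Friction and masses are not known exactly. Their poses are not given: they have to be found in the camera images.
- filter_base: Fixed filter head: grey round body (84 mm wide, top face 30 mm up) on a 110x100x6 mm aluminium plate, two hose barbs to its +x side. Origin: centre of the plate's underside, on the worktop (z = 0); z up. White spine on the axis: lowest step 30 mm diameter from 30 to 46 mm up, then 22 mm diameter to 70 mm (tops bevelled 2 to 3 mm), then the steel stud.
- stud_tip (a point): Top centre of the steel stud, 84 mm above the base's underside, on the spine's axis. The stud is 14 mm in diameter, 70 to 84 mm up; four spring balls stand out 2.5 mm all round it, centres 79 mm up. The cap meets them about 6 mm above home; pushing over takes 10 to 12 N, then the push drops to nothing and the cap snaps down the last 2 to 3 mm; the balls then hold it with a few N.
- seal_ring: Loose thick rubber ring with one groove round its rim: 56 mm outside, 33 mm bore, 18 mm high, about 50 g; same both ways up. Lies flat. Origin: centre of its underside; z is the ring's axis. Home: underside on the filter head's top face, 30 mm above the base's underside. All three parts start on the tiled counter (y below -0.19), whose top is at z = -0.0035.
- disc_pack: Loose grey plastic stack of eight grooved filter discs, one piece: 50 mm outside, 25 mm bore, 24 mm high, about 45 g; same both ways up. Lies flat on the tiles. Origin: centre of its underside; z is its axis. Home: underside on the seal ring, 48 mm above the base's underside. Its bore is too small for the lowest step of the spine, so it can only go on after the seal ring.
- snap_cap: Loose grey plastic cap with fine ribs and a closed, shallowly dished top: 37 mm outside, 28 mm high, about 60 g; stands on the tiles open end down. Bore from below: mouth 21 mm narrowing to a 15.6 mm bead, then a 21 mm pocket 14 mm deep in all. Origin: centre of its underside; z up. Home: underside on the disc pack, 72 mm above the base's underside.
- filter_bowl: Bystander: loose clear plastic filter bowl, 91 mm wide, 80 mm high, standing open side up on the tiles. Origin: centre of its underside.
- vial_a: Bystander: loose glass sample vial with an off-white screw cap, 24 mm wide, 58 mm high, standing on the tiles. Origin: centre of its underside.
- petri_a: Bystander: loose clear petri dish with fragments, 66 mm wide, 13 mm high, on the worktop on the near side. Origin: centre of its underside.
Not all that is in view belongs to the job. Leave any blue look-alike of the disc_pack alone. What is shaped like the snap_cap but purple is not meant.

How it is judged:
On the way, in this order (a step that is already met when the one before it is completed fails the run):
1. the seal ring is fully home on the lowest step of the spine (horizontal distance between seal_ring and filter_base below 0.003 m and z of seal_ring in the frame of filter_base below 0.032 m and angle between seal_ring's own z axis and vertical below 0.07 rad), for 0.2 s.
2. the disc pack is fully home on the seal ring (horizontal distance between disc_pack and filter_base below 0.003 m and z of disc_pack in the frame of filter_base below 0.05 m and angle between disc_pack's own z axis and vertical below 0.07 rad), for 0.2 s.
3. the snap cap has clicked over the balls and is down on the disc pack (horizontal distance between snap_cap and filter_base below 0.003 m and z of snap_cap in the frame of filter_base below 0.074 m and angle between snap_cap's own z axis and vertical below 0.07 rad), for 0.2 s.
At the end, for the whole second after the job is handed in: Seal ring, disc pack and cap each within 3 mm of the spine's axis and fully home (2 mm), the cap clicked over the balls and upright (0.07 rad), the fingers on the cap and the cap pressed on the disc pack with more than 8 N (the balls alone give less) (all of step 3 and horizontal distance between each of seal_ring, disc_pack and filter_base below 0.003 m and z of seal_ring in the frame of filter_base below 0.032 m and z of disc_pack in the frame of filter_base below 0.05 m and contact force between snap_cap and disc_pack above 8 N and contact force between the fingers and snap_cap above 2 N); the arm keeps its last pose, push and grip.
It fails at once if the filter bowl is moved more than 30 mm (distance of filter_bowl from where it was at the start of the episode above 0.03 m).
It fails at once if the vial is moved more than 30 mm or tipped (distance of vial_a from where it was at the start of the episode above 0.03 m or angle between vial_a's own z axis and vertical above 0.4 rad).
It fails at once if the petri dish is moved more than 30 mm (distance of petri_a from where it was at the start of the episode above 0.03 m).
It also fails if it takes over 72 s, if anything falls off the work surface, if the arm or the gripper's body presses on something with over 40 N, if the wrist force passes 120 N, or if a joint passes its speed limit or range.

## Robot

A 6-joint arm with a two-finger parallel gripper is mounted at the origin on a cart in front of the work surface, level with it; the furniture and walls round the work are solid. World frame = base frame: x ahead of the robot, y to its left, z up, the work surface at z = 0. Lengths are in m, angles in rad, forces in N, time in s.
With the tool pointing down it reaches from about 0.225 to 0.725 m from the base axis. Payload 3.1 kg.
Tool frame: the origin (TCP) lies midway between the tips of the shut fingers; the grasp point (between the pads) lies arm.grip_depth behind it (arm.grip_depth is the distance from the TCP to the grasp point, in m); z points along the fingers, y is the line along which they close (so a half turn about z gives the same grasp; the last joint's range is limited). The gripper opens to 85 mm and grips with 20 to 120 N. Pads are 22 mm wide; open, the fingers measure 114 mm over their backs; the gripper's body (76 mm by 85 mm) begins 54 mm behind the grasp point. The pads swing forward as they close: fully open they stand 13 mm farther back than shut.
Start: joints at [-1.321, 0.048, 0.099, 1.622, 0, 1.443], TCP at [0.194, -0.488, 0.206] pointing down, gripper open.
Joint ranges: [-2.91, 2.91], [-0.99, 1.94], [-1.21, 1.42], [-2.12, 2.29], [-1.49, 1.47], [-3.14, 3.14]. Speed limits (rad/s): [2.79, 2.79, 3.14, 3.14, 3.14, 3.14].

## Interface

Orientations are given as a rotation vector (axis times angle).
In Python, from workcell import arm gives the robot as it stands.
- The arm moves only by the shell command python3 -m creep 'ROWS'. ROWS is JSON, a list that holds one entry, the list of rows, each a list of 5 numbers: the opening, from -1 (shut) to 1 (fully open), then the shift along the tool's x, y, z scaled (see below), then the turn about the tool's z scaled (see below). A call has 1 to 12 rows; each row shifts and turns the commanded pose from where the row before left it, along the tool's axes as they then stand; what a row does not reach is not made up. The controller multiplies each number of a shift by 120 mm and each number of a turn by 180 degrees. A row lasts 1/10 s, in which the tool goes at most 50 mm and 8.59 degrees, less where a joint would pass 70% of its speed; a pose out of reach is approached as far as the arm can. A call with a number of a shift or a turn outside -1 to 1 is refused whole. A call with a gripper value outside its range is refused whole. The fingers move at their own pace and stop on an object; the grip force is fixed at half the most. Time passes only in rows, so rows that do not move let the fingers close. It gives the time, the measured TCP pose, the force, the opening and the grip force at its end, in the units of the state.
- arm.read_state(): the state, without advancing time (a new reading comes with each control period).
- arm.camera(name): name is "scene" or "side" or "wrist"; returns (picture, depth): 400x640x3 uint8, blue, green, red; 400x640 float32, m along the optical axis (not along the pixel's ray), 0 where there is no reading.
- arm.calibration(name): a dict with "vfov" (degrees; the focal length in pixels is half the picture's height over the tangent of half this angle, whatever the lens; pixels are square), "cx", "cy" (the principal point, pixels), "R" (3x3) and "t" (3): a world point X has camera coordinates R X + t; the wrist camera has in their place "hand_eye" (4x4, takes a point from camera to tool coordinates, whose origin is the TCP and whose axes are the flange's). Camera axes: x right, y down, z forward; pixel columns grow to the right and rows downward; lengths in m; the calibration is good to about 2 mm. A picture is of the moment at which its call begins: read the wrist's pose just before it. calibration takes no time and is no camera call.
- arm.finish_job(): hands the job in; it is judged then, once.
The state is a dict: "clock": time; "qpos": joint angles; "qvel": joint speeds; "effort": joint torques, N m; "ee_pos": TCP position; "eef_rot": TCP orientation; "ft_force": force on the tool from outside, world axes, zero at the start; "moment": the same for the moment, N m; "finger_gap": finger opening in m; "gripper_force": force on a finger pad.
Only numpy, scipy, OpenCV 4.12 (cv2) and the standard library are available. Lean on these libraries where they do the work, as an engineer would, in place of code of your own. Each camera call takes 0.05 s, during which the arm holds its last target. There are 200 camera calls.

## Working session

There is one attempt and no reset: what is moved stays moved. The work goes in short steps, Python scripts to look and compute and a shell command to move; the robot and the scene stay as the last step left them, time stands still between calls to the robot, and variables do not carry over. Pictures are saved under pics/ and viewed, at most 10 in all, crops included, and the job is handed in when it is done.

```bash
mkdir -p pics; ls
python3 - <<'E'
from workcell import arm
import cv2,numpy as np
s=arm.read_state();print(s,arm.grip_depth)
for n in["scene","side","wrist"]:
    p,d=arm.camera(n);cv2.imwrite(f"pics/{n}0.png",p);np.save(f"pics/{n}0.npy",d)
    print(n,arm.calibration(n))
E
```

```text
pics
{'clock': 0.0, 'qpos': array([-1.32078206e+00,  4.87369622e-02,  9.75706742e-02,  1.62202392e+00,
        5.56420766e-06,  1.44300174e+00]), 'qvel': array([0.00206475, 0.00049261, 0.00080637, 0.00028823, 0.00016688,
       0.0024087 ]), 'effort': array([-4.16777414e-05, -3.38780093e+01,  3.20016038e+01,  2.03570654e-02,
       -1.27324411e-04,  2.84651087e-06]), 'ee_pos': array([ 0.1934853 , -0.48730426,  0.20521082]), 'eef_rot': array([-3.08335821e+00, -5.89488683e-01,  2.20756859e-04]), 'ft_force': array([ 0.20148424,  0.40791996, -0.42782881]), 'moment': array([-0.02014568,  0.01512641,  0.02911014]), 'gripper_force': 0.0, 'finger_gap': 0.08569914878159912} 0.0187
scene {'vfov': 46.31423482162228, 'cx': 314.95318290617627, 'cy': 202.71214920955876, 'R': array([[-0.9822764 , -0.18696748, -0.01327552],
       [-0.10100089,  0.58763352, -0.80279865],
       [ 0.15789838, -0.78722932, -0.59610242]]), 't': array([0.50707812, 0.27954402, 0.73574341])}
side {'vfov': 50.247828104365, 'cx': 316.3547332943585, 'cy': 199.80251101786385, 'R': array([[-0.96695843, -0.25483064, -0.00726266],
       [-0.10262827,  0.41518637, -0.90392904],
       [ 0.23336417, -0.87331645, -0.42762079]]), 't': array([0.4798138 , 0.22904995, 0.55785411])}
wrist {'vfov': 62.073257419437454, 'cx': 321.2155091627592, 'cy': 198.305394188143, 'hand_eye': array([[ 3.96416309e-04, -9.57437928e-01, -2.88638974e-01,
         7.30538609e-02],
       [ 9.99999875e-01,  4.67932518e-04, -1.78770319e-04,
        -3.80573545e-04],
       [ 3.06225046e-04, -2.88638867e-01,  9.57437993e-01,
        -1.66904254e-01],
       [ 0.00000000e+00,  0.00000000e+00,  0.00000000e+00,
         1.00000000e+00]])}
```

View pics/scene0.png

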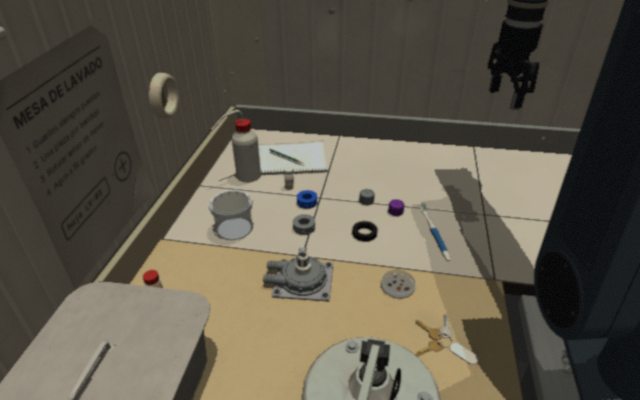

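View pics/side0.png

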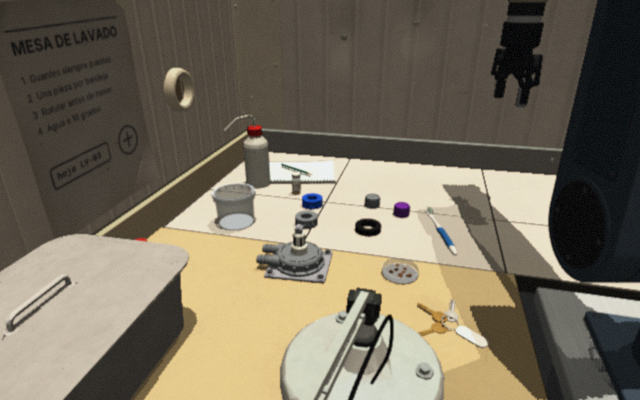

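View pics/wrist0.png

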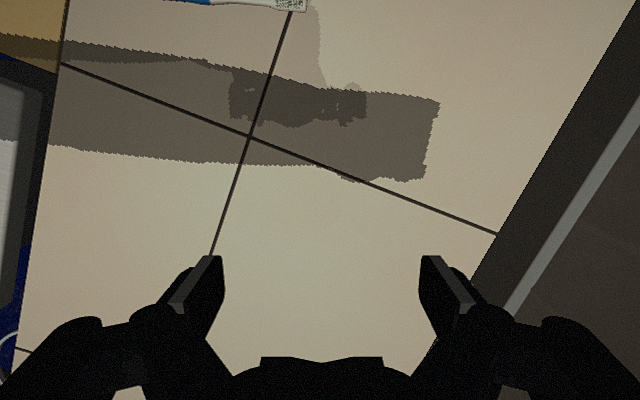

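The scene view shows the seal ring at (365,231), grey disc pack (304,224), grey cap (366,197), stud tip about (302,250), bowl (231,215), vial (289,181) and petri dish (398,284). The blue ring (307,199) and purple cap (396,207) are decoys. The side view agrees, and the wrist view shows bare tiles.

```bash
cat > h.py <<'E'
from workcell import arm
import cv2,numpy as np
from scipy.spatial.transform import Rotation as Ro
def cam(n,s=None):
    c=arm.calibration(n);f=200/np.tan(np.radians(c["vfov"]/2))
    if n=="wrist":
        s=s or arm.read_state();T=np.eye(4);T[:3,:3]=Ro.from_rotvec(s["eef_rot"]).as_matrix();T[:3,3]=s["ee_pos"]
        M=T@np.array(c["hand_eye"]);R,o=M[:3,:3],M[:3,3]
    else: R=c["R"].T;o=-R@c["t"]
    return f,c["cx"],c["cy"],R,o
def onplane(C,u,v,z):
    f,cx,cy,R,o=C;d=R@np.array([(u-cx)/f,(v-cy)/f,1.]);return o+d*(z-o[2])/d[2]
def proj(C,X):
    f,cx,cy,R,o=C;q=R.T@(np.array(X)-o);return np.array([cx+f*q[0]/q[2],cy+f*q[1]/q[2]])
def rowcalc(dx,dy,dz,dyaw=0,s=None):
    "world shift -> total in tool-axis scaled units"
    s=s or arm.read_state();R=Ro.from_rotvec(s["eef_rot"]).as_matrix()
    return R.T@np.array([dx,dy,dz])/0.12
E
python3 - <<'E'
from h import *
S=cam("scene");D=cam("side");print("origins",S[4],D[4])
P={"ring":[(365,225),(368,222),.0145],"disc":[(304,219),(305,214),.0205],"cap":[(366,192),(372,196),.0245],"stud":[(302,250),(298,229),.084],"bowl":[(232,200),(234,190),.0765],"vial":[(289,175),(296,175),.0545],"petri":[(398,283),(401,271),.01],"purple":[(396,203),(401,205),.0245],"blue":[(307,195),(312,197),.0205],"plate+":[(273,297),(265,276),.006],"plate2":[(330,298),(324,279),.006],"plate3":[(334,264),(331,250),.006],
"bottle":[(243,125),(254,130),.15]}
for k,(a,b,z) in P.items(): print(k,onplane(S,*a,z).round(3),onplane(D,*b,z).round(3))
s=arm.read_state();print(Ro.from_rotvec(s["eef_rot"]).as_matrix().round(3))
E
```

```text
origins [0.41015237 0.50973647 0.66972771] [0.35728384 0.51435602 0.44907964]
ring [ 0.46  -0.293  0.014] [ 0.459 -0.292  0.015]
disc [ 0.595 -0.284  0.02 ] [ 0.597 -0.284  0.021]
cap [ 0.469 -0.405  0.024] [ 0.466 -0.405  0.025]
stud [ 0.561 -0.116  0.084] [ 0.557 -0.108  0.084]
bowl [ 0.745 -0.253  0.077] [ 0.745 -0.252  0.077]
vial [ 0.655 -0.402  0.054] [ 0.658 -0.418  0.054]
petri [ 0.38  -0.135  0.01 ] [ 0.376 -0.133  0.01 ]
purple [ 0.397 -0.373  0.024] [ 0.396 -0.372  0.025]
blue [ 0.607 -0.375  0.02 ] [ 0.605 -0.374  0.021]
plate+ [ 0.608 -0.062  0.006] [ 0.607 -0.064  0.006]
plate2 [ 0.502 -0.078  0.006] [ 0.504 -0.081  0.006]
plate3 [ 0.509 -0.169  0.006] [ 0.513 -0.177  0.006]
bottle [ 0.778 -0.456  0.15 ] [ 0.778 -0.456  0.15 ]
[[ 0.929  0.369 -0.   ]
 [ 0.369 -0.929  0.002]
 [ 0.    -0.002 -1.   ]]
```

```bash
python3 -m creep '[[[0.7,0.266,-0.0575,0.06,0],[0.7,0.266,-0.0575,0.06,0],[0.7,0.266,-0.0575,0.06,0],[0.7,0.266,-0.0575,0.06,0],[0.7,0.266,-0.0575,0.06,0],[0.7,0.266,-0.0575,0.06,0],[0.7,0.266,-0.0575,0.06,0],[0.7,0.266,-0.0575,0.06,0],[0.7,0.266,-0.0575,0.06,0],[0.7,0.266,-0.0575,0.06,0],[0.7,0,0,0,0],[0.7,0,0,0,0]]]'
python3 - <<'E'
from h import *
s=arm.read_state();p,d=arm.camera("wrist");cv2.imwrite("pics/w1.png",p)
print(s["ee_pos"],s["eef_rot"],s["finger_gap"],s["clock"])
print(proj(cam("wrist",s),(.46,-.292,.0145)))
E
```

```text
clock: 1.35
ee_pos: [0.4648, -0.3053, 0.1336]
eef_rot: [-3.084, -0.592, 0.002]
ft_force: [0.3, -0.8, 1.3]
finger_gap: 0.0723
gripper_force: 0.0
[ 0.46476061 -0.30531427  0.13357176] [-3.08410186e+00 -5.92373076e-01  2.48812963e-03] 0.07229224926783133 1.35
[305.96312799 183.3595061 ]
```

View pics/w1.png

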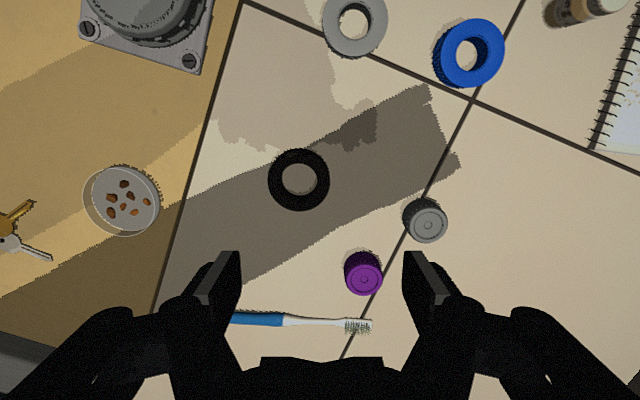

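Wrist view: ring at (299,180), grey disc pack (354,22), grey cap (427,221), purple cap (363,272), petri dish (121,200). None of them is disturbed. Next I measure the ring.

```bash
cat >> h.py <<'E'
def blob(p,m,C,z,roi):
    "largest blob of mask in roi (u0,v0,u1,v1): ellipse centre -> world at z"
    k=np.zeros(m.shape,np.uint8);u0,v0,u1,v1=roi;k[v0:v1,u0:u1]=m[v0:v1,u0:u1]
    k=cv2.morphologyEx(k,cv2.MORPH_OPEN,np.ones((3,3)))
    cs=cv2.findContours(k,cv2.RETR_EXTERNAL,cv2.CHAIN_APPROX_NONE)[0];c=max(cs,key=cv2.contourArea)
    e=cv2.fitEllipse(cv2.convexHull(c));f=C[0]
    w=onplane(C,*e[0],z);dep=abs((C[3].T@(w-C[4]))[2])
    return w,e[0],np.array(e[1])*dep/f
E
python3 - <<'E'
from h import *
p=cv2.imread("pics/w1.png");C=cam("wrist");s=arm.read_state()
g=p.max(2)
w,c,dd=blob(p,((g<45)*255).astype(np.uint8),C,.0055,(255,135,345,225));print(w,c,dd)
print("move",rowcalc(*(w-s["ee_pos"])[:2],0), w[:2]-s["ee_pos"][:2])
hsv=cv2.cvtColor(p,cv2.COLOR_BGR2HSV)
print(p[221,427],p[195,425],p[180,275],p[140,290],p[190,330])
E
```

```text
[ 0.45837649 -0.2855849   0.0055    ] (298.5133056640625, 179.391845703125) [0.05652305 0.05728696]
move [ 1.56393725e-02 -1.77031568e-01  8.95309044e-05] [-0.00609974  0.02043561]
[103 104 106] [53 64 71] [ 6 12  8] [127 152 164] [ 90 102 112]
```

```bash
python3 -m creep '[[[0.7,0.004,-0.044,0.15,0],[0.7,0.004,-0.044,0.15,0],[0.7,0.004,-0.044,0.15,0],[0.7,0.004,-0.044,0.15,0],[0.7,0,0,0.1,0],[0.7,0,0,0,0],[0.7,0,0,0,0]]]'
python3 - <<'E'
from h import *
s=arm.read_state();p,d=arm.camera("wrist");cv2.imwrite("pics/w2.png",p);C=cam("wrist",s)
print(s["ee_pos"],s["eef_rot"],s["clock"],proj(C,(.4584,-.2856,.0055)))
u,v=proj(C,(.4584,-.2856,.0055)).astype(int)
w,c,dd=blob(p,((p.max(2)<45)*255).astype(np.uint8),C,.0055,(u-55,v-60,u+55,v+60));print(w,c,dd)
print("move",rowcalc(*(w-s["ee_pos"])[:2],0))
E
```

```text
clock: 2.1
ee_pos: [0.4588, -0.2866, 0.0509]
eef_rot: [3.085, 0.588, 0.0]
ft_force: [-0.2, 0.1, -0.1]
finger_gap: 0.0726
gripper_force: 0.0
[ 0.45875099 -0.28658822  0.05092424] [3.08542159e+00 5.88145568e-01 4.97580550e-04] 2.1 [320.23794169 211.09001047]
[ 0.4589365  -0.28500425  0.0055    ] (319.7087097167969, 210.082275390625) [0.05689434 0.05718426]
move [ 6.29552809e-03 -1.17041796e-02 -1.51858222e-05]
```

View pics/w2.png

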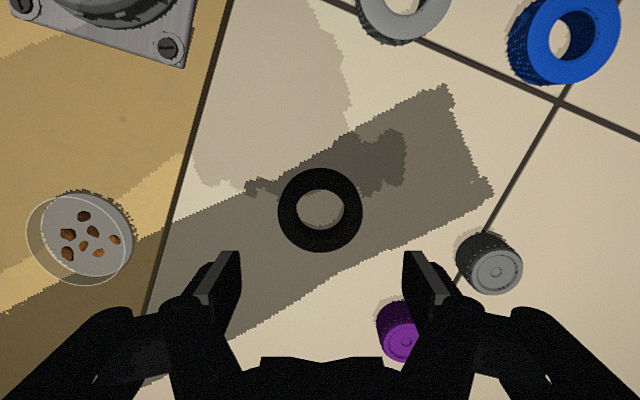

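The ring is at (320,210), centred between the open fingers. I lower and grip.

```bash
python3 -m creep '[[[0.7,0.006,-0.011,0.15,0],[0.7,0,0,0.15,0],[0.7,0,0,0.1,0],[0.7,0,0,0.033,0],[0.7,0,0,0,0],[-1,0,0,0,0],[-1,0,0,0,0],[-1,0,0,0,0],[-1,0,0,0,0],[-1,0,0,0,0]]]'; python3 -m creep '[[[-1,0,0,0,0],[-1,0,0,0,0]]]'
```

```text
clock: 3.15
ee_pos: [0.4592, -0.2844, -0.0013]
eef_rot: [3.085, 0.59, 0.0]
ft_force: [0.3, -0.6, 0.9]
finger_gap: 0.0005
gripper_force: 0.0
clock: 3.35
ee_pos: [0.459, -0.2842, -0.0016]
eef_rot: [-3.086, -0.59, 0.0]
ft_force: [0.7, -0.2, 0.1]
finger_gap: 0.0001
gripper_force: 0.0
```

Run:
```python
from h import *
p,d=arm.camera("wrist");q,_=arm.camera("scene");q=cv2.resize(q[170:300,250:430],None,fx=2.5,fy=2.5)
a=cv2.resize(p,(480,300));o=np.zeros((600,480,3),np.uint8);o[:300]=a;o[300:,:]=cv2.resize(q,(480,300));cv2.imwrite("pics/w3.png",o)
```

```text
(no output)
```

View pics/w3.png

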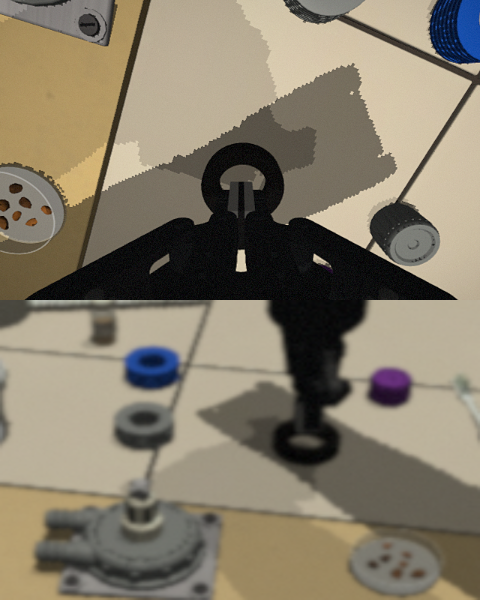

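The pads passed over the ring's top and shut inside its bore; the ring hasn't moved. I'll lift, half open, and measure from depth how far the fingertips reach.

```bash
python3 -m creep '[[[-1,0,0,-0.1,0],[-1,0,0,-0.15,0],[-1,0,0,-0.2,0],[0.5,0,0,-0.05,0],[0.5,0,0,0,0],[0.5,0,0,0,0],[0.5,0,0,0,0],[0.5,0,0,0,0]]]'
cat > tips.py <<'E'
from h import *
s=arm.read_state();p,d=arm.camera("wrist");C=cam("wrist",s)
cv2.imwrite("pics/t.png",p)
f,cx,cy,R,o=C;v,u=np.mgrid[:400,:640];c=np.stack([(u-cx)/f*d,(v-cy)/f*d,d],-1)
H=np.array(arm.calibration("wrist")["hand_eye"]);t=c@H[:3,:3].T+H[:3,3]
m=(d>0)&(t[...,2]<.01)&(t[...,2]>-.08)
for sg in(-1,1):
    q=t[m&(t[...,1]*sg>0)&(abs(t[...,0])<.03)]
    q=q[np.argsort(-q[:,2])]
    print(sg,len(q),"tip z",q[:200:40].round(4).tolist())
    print(" inner y",np.percentile(abs(q[:500,1]),2))
print("gap",s["finger_gap"],s["ee_pos"],s["clock"])
w,c,dd=blob(p,((p.max(2)<45)*255).astype(np.uint8),C,.0055,(265,140,375,255));print(w,c,dd)
print("move",rowcalc(*(w-s["ee_pos"])[:2],0))
E
python3 tips.py
```

```text
clock: 4.25
ee_pos: [0.4582, -0.2836, 0.0571]
eef_rot: [-3.084, -0.589, 0.003]
ft_force: [-0.7, 0.2, 1.1]
finger_gap: 0.0641
gripper_force: 0.0
-1 3751 tip z [[0.006, -0.0326, -0.0302], [0.0022, -0.0323, -0.0326], [0.0102, -0.0381, -0.034], [0.0003, -0.0323, -0.0354], [0.0017, -0.0321, -0.0361]]
 inner y 0.032018283715309466
1 3754 tip z [[0.0016, 0.032, -0.0294], [-0.0008, 0.0315, -0.0325], [0.0103, 0.0332, -0.034], [0.0075, 0.0318, -0.0352], [0.0109, 0.0327, -0.0362]]
 inner y 0.03149616126479098
gap 0.06410546637757951 [ 0.45824753 -0.28360086  0.05705701] 4.25
[ 0.45894011 -0.28487682  0.0055    ] (324.0660400390625, 207.9297332763672) [0.05682105 0.05702383]
move [ 1.44154620e-03  1.20121673e-02 -2.50659126e-05]
```

```bash
python3 -m creep '[[[0.5,0.0015,0.012,0.2,0],[0.5,0,0,0.2,0],[0.5,0,0,0.12,0],[0.5,0,0,0.04,0],[0.5,0,0,0,0]]]'; python3 -m creep '[[[0.5,0,0,0.03,0],[0.5,0,0,0,0]]]'; python3 tips.py
```

```text
clock: 4.8
ee_pos: [0.459, -0.2849, -0.0097]
eef_rot: [-3.084, -0.59, 0.002]
ft_force: [0.0, 0.2, 0.4]
finger_gap: 0.0636
gripper_force: 0.0
clock: 5.0
ee_pos: [0.4604, -0.286, -0.0115]
eef_rot: [3.084, 0.59, 0.002]
ft_force: [-0.2, 0.2, 0.2]
finger_gap: 0.064
gripper_force: 0.0
-1 36821 tip z [[-0.0106, -0.1107, 0.0011], [-0.0298, -0.1176, -0.0006], [0.0133, -0.1005, -0.0013], [-0.0026, -0.1072, -0.0018], [-0.0225, -0.1148, -0.0022]]
 inner y 0.09426300504919635
1 37423 tip z [[0.0084, 0.1291, -0.0057], [0.0196, 0.1321, -0.0066], [-0.0019, 0.1247, -0.0068], [0.0277, 0.1355, -0.007], [0.0079, 0.126, -0.0072]]
 inner y 0.11578177572266554
gap 0.06396830514400574 [ 0.46040722 -0.28604279 -0.01152898] 5.0
[ 0.46181077 -0.2839961   0.0055    ] (319.27008056640625, 248.36663818359375) [0.05123427 0.05430132]
move [ 1.71630804e-02 -1.15382212e-02 -3.36636858e-06]
```

```bash
python3 -m creep '[[[0.5,0,0,0.03,0],[0.5,0,0,0,0]]]'; python3 -m creep '[[[0.5,0,0,0.03,0],[0.5,0,0,0,0]]]';python3 -m creep '[[[0.5,0,0,0.02,0],[0.5,0,0,0,0]]]'; python3 -m creep '[[[0.5,0,0,0.02,0],[0.5,0,0,0,0]]]'
```

```text
clock: 5.25
ee_pos: [0.4598, -0.2855, -0.016]
eef_rot: [3.086, 0.59, 0.0]
ft_force: [-0.2, 0.0, -0.1]
finger_gap: 0.0636
gripper_force: 0.0
clock: 5.45
ee_pos: [0.4594, -0.2853, -0.0201]
eef_rot: [-3.085, -0.59, 0.001]
ft_force: [-0.0, 0.4, 0.2]
finger_gap: 0.064
gripper_force: 0.0
clock: 5.65
ee_pos: [0.4595, -0.2853, -0.0224]
eef_rot: [-3.085, -0.59, 0.001]
ft_force: [0.5, -0.0, 0.5]
finger_gap: 0.0641
gripper_force: 0.0
clock: 5.85
ee_pos: [0.4595, -0.2854, -0.0247]
eef_rot: [-3.085, -0.59, 0.001]
ft_force: [-0.5, -0.3, -0.2]
finger_gap: 0.0641
gripper_force: 0.0
```

```bash
python3 -m creep '[[[0.05,0,0,0,0],[0.05,0,0,0,0],[0.05,0,0,0,0],[0.05,0,0,0,0]]]'
```

```text
clock: 6.25
ee_pos: [0.4602, -0.2859, -0.0238]
eef_rot: [3.085, 0.59, 0.001]
ft_force: [-0.0, -0.4, 3.1]
finger_gap: 0.0527
gripper_force: 63.1
```

Gripped at 53 mm, but held this low the palm would meet the stud at home. I'll regrip 7 mm higher.

```bash
python3 -m creep '[[[0.5,0,0,0,0],[0.5,0,0,0,0],[0.5,0,0,-0.06,0],[0.5,0,0,0,0],[0.05,0,0,0,0],[0.05,0,0,0,0],[0.05,0,0,0,0],[0.05,0,0,0,0]]]'; python3 -m creep '[[[0.05,0,0,-0.2,0],[0.05,0,0,-0.3,0],[0.05,0,0,-0.3,0],[0.05,0,0,-0.3,0],[0.05,0,0,-0.1,0],[0.05,0,0,0,0],[0.05,0,0,0,0]]]'
python3 - <<'E'
from h import *
s=arm.read_state();C=cam("wrist",s);print(s["ee_pos"])
p,d=arm.camera("wrist");cv2.imwrite("pics/w4.png",p);np.save("pics/w4.npy",d)
print(proj(C,(.557,-.112,.084)))
E
```

```text
clock: 7.05
ee_pos: [0.4604, -0.2859, -0.0154]
eef_rot: [3.085, 0.59, 0.002]
ft_force: [-1.6, 1.3, 7.4]
finger_gap: 0.0507
gripper_force: 61.0
clock: 7.75
ee_pos: [0.4592, -0.2851, 0.1254]
eef_rot: [-3.084, -0.59, 0.002]
ft_force: [0.1, 0.7, -0.9]
finger_gap: 0.0506
gripper_force: 62.2
[ 0.45921636 -0.28513751  0.12540309]
[ 86.36075979 -63.28403388]
```

View pics/w4.png

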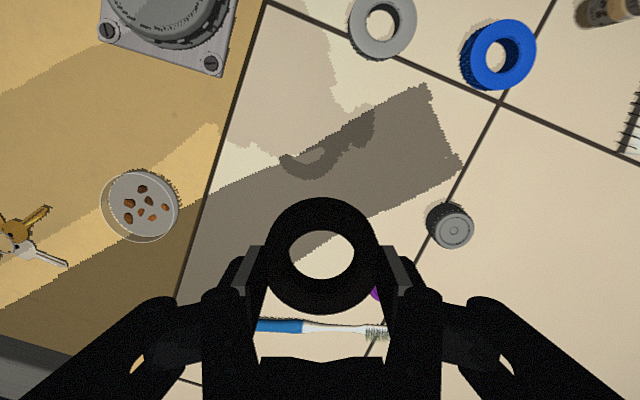

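The ring is held between the pads, centred near (321,255), bore clear. Base plate shows top left (to 230,75), everything else in place. I check its tilt and centre from depth.

```bash
cat > face.py <<'E'
from h import *
def toolpts(d,C=None):
    c=arm.calibration("wrist");f=200/np.tan(np.radians(c["vfov"]/2));v,u=np.mgrid[:400,:640]
    X=np.stack([(u-c["cx"])/f*d,(v-c["cy"])/f*d,d],-1);H=np.array(c["hand_eye"]);return X@H[:3,:3].T+H[:3,3]
def face(d,u0,v0,u1,v1):
    t=toolpts(d)[v0:v1,u0:u1];q=t[(d[v0:v1,u0:u1]>0)];z=q[:,2]
    h,e=np.histogram(z,bins=np.arange(-.1,.02,.002));k=h.argmax();print("hist",[(round(float(e[i]),3),int(h[i])) for i in range(len(h)) if h[i]>60])
    return t
E
python3 - <<'E'
from face import *
d=np.load("pics/w4.npy");t=face(d,262,195,386,318)
q=t.reshape(-1,3);q=q[(abs(q[:,1])<.027)&(q[:,2]<.03)&(q[:,2]>-.06)&(np.hypot(q[:,0],q[:,1])<.035)]
# top face = for each ring: robust plane
m=np.ones(len(q),bool)
for i in range(15):
    a,*_=np.linalg.lstsq(np.c_[q[m][:,:2],np.ones(m.sum())],q[m][:,2],rcond=None)
    r=q[:,2]-np.c_[q[:,:2],np.ones(len(q))]@a
    m=abs(r)<max(.0025,.02*.7**i)
print("plane slopes",a,m.sum(),"ext",q[m].min(0),q[m].max(0),(q[m].min(0)+q[m].max(0))/2)
E
```

```text
hist [(-0.044, 74), (-0.042, 87), (-0.04, 91), (-0.038, 92), (-0.036, 83), (-0.034, 95), (-0.032, 486), (-0.03, 5331), (-0.028, 910), (-0.026, 289), (-0.024, 268), (-0.022, 166), (-0.02, 341), (-0.018, 361), (-0.016, 234), (-0.014, 134)]
plane slopes [ 0.00118097 -0.00070711 -0.02893683] 6635 ext [-0.02881151 -0.02676998 -0.03143855] [ 0.02777369  0.02675605 -0.02641954] [-5.18911521e-04 -6.96222566e-06 -2.89290423e-02]
```

```bash
python3 -m creep '[[[0.05,0.142,-0.207,0,0],[0.05,0.142,-0.207,0,0],[0.05,0.142,-0.207,0,0],[0.05,0.142,-0.207,0,0],[0.05,0.142,-0.207,0,0],[0.05,0,0,0,0],[0.05,0,0,0,0],[0.05,0,0,0,0]]]'
python3 - <<'E'
from h import *
import json
s=arm.read_state();C=cam("wrist",s);print(s["ee_pos"],s["eef_rot"],s["clock"])
p,d=arm.camera("wrist");cv2.imwrite("pics/w5.png",p);np.save("pics/w5.npy",d)
json.dump({k:np.array(s[k]).tolist() for k in("ee_pos","eef_rot")},open("s5.json","w"))
print(proj(C,(.557,-.112,.084)))
E
```

```text
clock: 8.6
ee_pos: [0.4922, -0.139, 0.1254]
eef_rot: [-3.085, -0.589, 0.004]
ft_force: [0.1, 0.0, -0.5]
finger_gap: 0.0503
gripper_force: 62.3
[ 0.49220691 -0.13904627  0.12538883] [-3.08499634 -0.58870695  0.00369784] 8.6
[319.90837567 102.90461294]
```

View pics/w5.png

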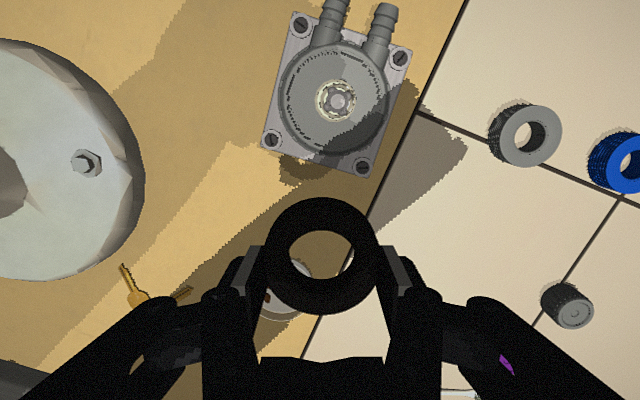

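Stud tip at about (338,102), plate screws at (302,25), (400,58), (272,139), (362,168), disc pack (530,136), cap (572,310).

Run:
```python
from face import *
import json
s={k:np.array(v) for k,v in json.load(open("s5.json")).items()};C=cam("wrist",s)
p=cv2.imread("pics/w5.png");d=np.load("pics/w5.npy")
R=Ro.from_rotvec(s["eef_rot"]).as_matrix();W=toolpts(d)@R.T+s["ee_pos"]
sc=[(302,25),(400,58),(272,139),(362,168)];print("screws",np.mean([onplane(C,*x,.007) for x in sc],0))
print("tip px",onplane(C,338,102,.084))
box=np.zeros((400,640),bool);box[60:140,290:380]=1
for a,b in((.0815,.09),(.072,.09),(.045,.06),(.027,.033)):
    if a<.03: box[:]=0;box[20:170,260:410]=1
    m=box&(W[...,2]>a)&(W[...,2]<b)&(d>0)
    w=W[m]
    k=cv2.minEnclosingCircle(w[:,:2].astype(np.float32)) if len(w) else None
    print(a,len(w),w.mean(0),np.median(w,0),k)
g=cv2.resize(p[55:150,285:390],None,fx=5,fy=5,interpolation=cv2.INTER_CUBIC);cv2.imwrite("pics/w5c.png",g)
```

```text
screws [ 0.56185155 -0.12192454  0.007     ]
tip px [ 0.56149735 -0.1219233   0.084     ]
0.0815 356 [ 0.56158707 -0.12129709  0.08310038] [ 0.56161335 -0.1212566   0.08317807] ((0.5614155530929565, -0.12101206183433533), 0.008069540373980999)
0.072 551 [ 0.56177264 -0.12117916  0.08204487] [ 0.56177777 -0.12111684  0.08230456] ((0.5617570877075195, -0.12147176265716553), 0.00949740782380104)
0.045 201 [ 0.56137136 -0.11827731  0.04561064] [ 0.5608774 -0.1157386  0.0455026] ((0.5618822574615479, -0.12142428755760193), 0.014395222067832947)
0.027 8271 [ 0.56521716 -0.12046041  0.0292629 ] [ 0.56657053 -0.11975071  0.02933388] ((0.573424756526947, -0.1235203891992569), 0.05284435302019119)
```

View pics/w5c.png

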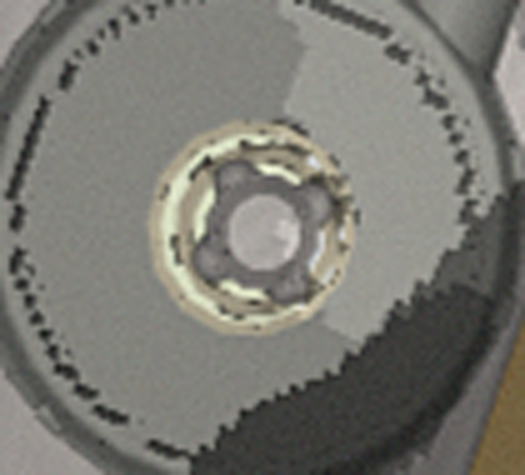

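Axis of the spine: (0.5616, -0.1215), and screws, stud and step all agree.

```bash
python3 -m creep '[[[0.05,0.15,0.02,0,0],[0.05,0.15,0.02,0,0],[0.05,0.15,0.02,0,0],[0.05,0.145,0.0177,0,0],[0.05,0,0,0,0],[0.05,0,0,0,0],[0.05,0,0,0,0]]]'
cat > pos.py <<'E'
from h import *
import sys
t=np.array([.5616,-.1215]) if len(sys.argv)<3 else np.array(sys.argv[1:3],float)
P=[]
s=arm.read_state();x=Ro.from_rotvec(s["eef_rot"]).as_matrix()
print(s["ee_pos"],"err tool units",rowcalc(*(t-s["ee_pos"][:2]),0).round(4),"tilt",x[:,2].round(4),"F",s["ft_force"].round(1),s["finger_gap"].round(4),s["clock"])
E
python3 pos.py .5620 -.1213
```

```text
clock: 9.35
ee_pos: [0.5621, -0.1217, 0.1267]
eef_rot: [-3.086, -0.588, 0.002]
ft_force: [-0.3, 0.1, 0.1]
finger_gap: 0.0504
gripper_force: 62.3Traceback (most recent call last):
  File "pos.py", line 6, in <module>
    print(s["ee_pos"],"err tool units",rowcalc(*(t-s["ee_pos"][:2]),0).round(4),"tilt",x[:,2].round(4),"F",s["ft_force"].round(1),s["finger_gap"].round(4),s["clock"])
                                                                                                                                  ^^^^^^^^^^^^^^^^^^^^^
AttributeError: 'float' object has no attribute 'round'
```

```bash
sed -i 's/s\["finger_gap"\].round(4)/s["finger_gap"]/' pos.py; python3 -m creep '[[[0.05,0,0,0.15,0],[0.05,0,0,0.15,0],[0.05,0,0,0.15,0],[0.05,0,0,0.1,0],[0.05,0,0,0.06,0],[0.05,0,0,0.06,0],[0.05,0,0,0,0]]]';python3 -m creep '[[[0.05,0,0,0.04,0],[0.05,0,0,0.04,0],[0.05,0,0,0.04,0],[0.05,0,0,0,0]]]'; python3 pos.py .5620 -.1213
```

```text
clock: 10.05
ee_pos: [0.5623, -0.121, 0.0457]
eef_rot: [-3.085, -0.589, 0.002]
ft_force: [0.2, 0.3, -0.8]
finger_gap: 0.0505
gripper_force: 62.3
clock: 10.45
ee_pos: [0.5623, -0.1208, 0.0311]
eef_rot: [-3.085, -0.59, 0.002]
ft_force: [0.2, 0.5, -0.7]
finger_gap: 0.0507
gripper_force: 62.3
[ 0.56232576 -0.12076976  0.03113531] err tool units [-0.0042  0.0031  0.    ] tilt [-1.5e-03  5.0e-04 -1.0e+00] F [ 0.2  0.5 -0.7] 0.0506783057709826 10.45
```

```bash
python3 -m creep '[[[0.05,0,0,0.04,0],[0.05,0,0,0.03,0],[0.05,0,0,0.025,0],[0.05,0,0,0,0]]]';python3 -m creep '[[[0.05,0,0,0.015,0],[0.05,0,0,0,0]]]'; python3 -m creep '[[[0.05,0,0,0.01,0],[0.05,0,0,0,0]]]'
```

```text
clock: 10.85
ee_pos: [0.5624, -0.1208, 0.0199]
eef_rot: [-3.085, -0.59, 0.002]
ft_force: [0.1, -0.0, -0.6]
finger_gap: 0.0504
gripper_force: 62.3
clock: 11.05
ee_pos: [0.5629, -0.121, 0.0187]
eef_rot: [-3.086, -0.59, 0.0]
ft_force: [0.1, 1.3, -0.1]
finger_gap: 0.0502
gripper_force: 62.3
clock: 11.25
ee_pos: [0.5632, -0.1211, 0.0183]
eef_rot: [3.085, 0.59, 0.001]
ft_force: [-1.6, -0.4, 1.2]
finger_gap: 0.0505
gripper_force: 62.9
```

```bash
python3 -m creep '[[[0.05,0,0,0.012,0],[0.05,0,0,0,0],[0.5,0,0,0,0],[0.5,0,0,0,0],[0.5,0,0,0,0]]]';python3 -m creep '[[[0.5,0,0,-0.1,0],[0.5,0,0,-0.2,0],[0.5,0,0,-0.3,0],[0.5,0,0,-0.3,0],[0.5,0,0,-0.05,0],[0.5,0,0,0,0]]]'
python3 - <<'E'
from face import *
import json
s={k:np.array(v) for k,v in json.load(open("s5.json")).items()};C=cam("wrist",s)
p=cv2.imread("pics/w5.png");d=np.load("pics/w5.npy")
W=toolpts(d)@Ro.from_rotvec(s["eef_rot"]).as_matrix().T+s["ee_pos"]
for n,(u0,v0,u1,v1),a,b in(("disc",(480,95,570,175),.0165,.026),("cap",(530,270,605,335),.021,.03)):
    m=np.zeros((400,640),bool);m[v0:v1,u0:u1]=1;m&=(W[...,2]>a)&(W[...,2]<b)&(d>0);w=W[m]
    print(n,len(w),w.mean(0),cv2.minEnclosingCircle(w[:,:2].astype(np.float32)))
# ring on base now
s=arm.read_state();C=cam("wrist",s);p,d=arm.camera("wrist");cv2.imwrite("pics/w6.png",p)
W=toolpts(d)@Ro.from_rotvec(s["eef_rot"]).as_matrix().T+s["ee_pos"]
r=np.hypot(W[...,0]-.5616,W[...,1]+.1215);m=(d>0)&(r<.035)&(W[...,2]>.04)&(W[...,2]<.055);w=W[m]
print(len(w),np.percentile(w[:,2],[5,50,95]),cv2.minEnclosingCircle(w[:,:2].astype(np.float32)),s["ee_pos"],s["clock"])
w=w[np.hypot(w[:,0]-.5616,w[:,1]+.1215)<.027]
print(np.linalg.lstsq(np.c_[w[:,:2]-[.5616,-.1215],np.ones(len(w))],w[:,2],rcond=None)[0])
E
```

```text
clock: 11.75
ee_pos: [0.5628, -0.121, 0.0158]
eef_rot: [-3.086, -0.59, 0.0]
ft_force: [-0.3, 0.9, -0.4]
finger_gap: 0.0644
gripper_force: 0.0
clock: 12.35
ee_pos: [0.5648, -0.1216, 0.1333]
eef_rot: [3.083, 0.589, 0.008]
ft_force: [-0.6, 0.4, -0.5]
finger_gap: 0.0638
gripper_force: 0.0
disc 2416 [ 0.59461161 -0.27953794  0.01969403] ((0.5938606262207031, -0.2801314890384674), 0.02568858489394188)
cap 995 [ 0.46753434 -0.405016    0.02300332] ((0.46735280752182007, -0.40555107593536377), 0.018465211614966393)
2802 [0.04382573 0.0471842  0.0486167 ] ((0.5625701546669006, -0.12119494378566742), 0.0284553412348032) [ 0.56475075 -0.12161722  0.13332475] 12.35
[-0.00494424 -0.00044256  0.04698165]
```

Ring is home: top at 0.047–0.048, level, within 1 mm. Next the disc pack.

```bash
python3 -m creep '[[[0.5,-0.05,0.2645,0,0],[0.5,-0.05,0.2645,0,0],[0.5,-0.05,0.2645,0,0],[0.5,-0.05,0.2645,0,0],[0.5,-0.05,0.2645,0,0],[0.5,0,0,0.15,0],[0.5,0,0,0.2,0],[0.5,0,0,0.2,0],[0.5,0,0,0.1,0],[0.5,0,0,0,0],[0.5,0,0,0,0]]]'
cat > top.py <<'E'
from face import *
import sys
x,y,r0,a,b=map(float,sys.argv[1:6]);n=sys.argv[6]
s=arm.read_state();C=cam("wrist",s);p,d=arm.camera("wrist");cv2.imwrite(f"pics/{n}.png",p);np.save(f"pics/{n}.npy",d)
W=toolpts(d)@Ro.from_rotvec(s["eef_rot"]).as_matrix().T+s["ee_pos"]
r=np.hypot(W[...,0]-x,W[...,1]-y);m=(d>0)&(r<r0)&(W[...,2]>a)&(W[...,2]<b);w=W[m];k=cv2.minEnclosingCircle(w[:,:2].astype(np.float32))
print(len(w),w.mean(0),np.percentile(w[:,2],[5,50,95]),k);c=np.array(k[0])
print(s["ee_pos"],s["clock"],"err units",rowcalc(*(c-s["ee_pos"][:2]),0,s))
E
python3 top.py .594 -.28 .035 .016 .028 w7
```

```text
clock: 13.5
ee_pos: [0.5932, -0.2792, 0.0518]
eef_rot: [-3.085, -0.59, 0.001]
ft_force: [0.1, 0.8, -0.2]
finger_gap: 0.0644
gripper_force: 0.0
3547 [ 0.59524097 -0.27993147  0.01981025] [0.01846161 0.0199008  0.0209245 ] ((0.5941821336746216, -0.28023552894592285), 0.02534165047109127)
[ 0.59322683 -0.27922056  0.05177793] 13.5 err units [4.27755924e-03 1.07989505e-02 1.26119182e-05]
```

```bash
python3 -m creep '[[[0.5,0.004,0.011,0.2,0],[0.5,0,0,0.2,0],[0.5,0,0,0.1,0],[0.5,0,0,0.048,0],[0.5,0,0,0,0],[0,0,0,0,0],[0,0,0,0,0],[0,0,0,0,0],[0,0,0,0,0]]]'
```

```text
clock: 14.45
ee_pos: [0.5961, -0.2815, -0.0111]
eef_rot: [3.083, 0.589, 0.005]
ft_force: [-0.7, 0.7, 6.2]
finger_gap: 0.0455
gripper_force: 61.8
```

```bash
python3 -m creep '[[[0,0,0,-0.1,0],[0,0,0,-0.2,0],[0,0,0,-0.3,0],[0,0,0,-0.3,0],[0,0,0,-0.3,0],[0,0,0,0,0],[0,0,0,0,0],[0,0,0,0,0]]]'
python3 - <<'E'
from face import *
s=arm.read_state();p,d=arm.camera("wrist");cv2.imwrite("pics/w8.png",p);print(s["ee_pos"],s["finger_gap"])
q=toolpts(d).reshape(-1,3)[d.ravel()>0]
q=q[(np.hypot(q[:,0],q[:,1])<.032)&(abs(q[:,1])<.0245)&(q[:,2]<-.02)&(q[:,2]>-.055)]
m=np.ones(len(q),bool)
h,e=np.histogram(q[:,2],bins=np.arange(-.056,-.019,.001));print(e[h.argmax()],h.max());m=abs(q[:,2]-e[h.argmax()])<.004
for i in range(8):
    a=np.linalg.lstsq(np.c_[q[m][:,:2],np.ones(m.sum())],q[m][:,2],rcond=None)[0];m=abs(q[:,2]-np.c_[q[:,:2],np.ones(len(q))]@a)<.0015
print("plane",a,m.sum(),q[m].min(0),q[m].max(0),cv2.minEnclosingCircle(q[m][:,:2].astype(np.float32)))
E
```

```text
clock: 15.25
ee_pos: [0.5938, -0.2802, 0.1291]
eef_rot: [-3.084, -0.59, 0.003]
ft_force: [0.8, 0.1, -1.4]
finger_gap: 0.0455
gripper_force: 61.4
[ 0.59378525 -0.28019828  0.12911442] 0.04550350737289383
-0.03099999999999998 2886
plane [ 0.0024959   0.00137602 -0.03092459] 6173 [-0.02574363 -0.02435344 -0.03247877] [ 0.02459272  0.02437443 -0.02936641] ((0.00044136299402453005, 4.2641979234758765e-05), 0.026478415355086327)
```

```bash
python3 -m creep '[[[0,0.04,-0.221,0,0],[0,0.04,-0.221,0,0],[0,0.04,-0.221,0,0],[0,0.04,-0.221,0,0],[0,0.04,-0.221,0,0],[0,0.04,-0.221,0,0],[0,0,0,0,0],[0,0,0,0,0],[0,0,0,0,0]]]'; python3 pos.py
```

```text
clock: 16.2
ee_pos: [0.5622, -0.1226, 0.1294]
eef_rot: [-3.086, -0.589, 0.002]
ft_force: [0.5, -0.5, -0.4]
finger_gap: 0.0458
gripper_force: 61.4
[ 0.56219703 -0.12263332  0.12938459] err tool units [-0.0011 -0.0106  0.    ] tilt [-1.6e-03  1.0e-04 -1.0e+00] F [ 0.5 -0.5 -0.4] 0.04578685222074926 16.2
```

```bash
python3 -m creep '[[[0,0,-0.009,0.15,0],[0,0,0,0.15,0],[0,0,0,0.15,0],[0,0,0,0.05,0],[0,0,0,0.037,0],[0,0,0,0,0],[0,0,0,0,0]]]'; python3 pos.py; python3 -m creep '[[[0,0,0,0.03,0],[0,0,0,0.03,0],[0,0,0,0.03,0],[0,0,0,0,0]]]'; python3 -m creep '[[[0,0,0,0.03,0],[0,0,0,0.03,0],[0,0,0,0,0]]]'; python3 pos.py
```

```text
clock: 16.9
ee_pos: [0.5628, -0.1216, 0.0669]
eef_rot: [3.085, 0.589, 0.002]
ft_force: [0.7, -0.3, 0.1]
finger_gap: 0.0455
gripper_force: 61.4
[ 0.56284491 -0.12160492  0.06692519] err tool units [-0.0093 -0.0046 -0.    ] tilt [ 1.4e-03 -5.0e-04 -1.0e+00] F [ 0.7 -0.3  0.1] 0.04552182186468633 16.9
clock: 17.3
ee_pos: [0.5616, -0.1208, 0.0544]
eef_rot: [-3.085, -0.59, 0.002]
ft_force: [0.4, -0.5, -0.3]
finger_gap: 0.0457
gripper_force: 61.4
clock: 17.6
ee_pos: [0.5616, -0.1209, 0.0471]
eef_rot: [-3.085, -0.59, 0.002]
ft_force: [-0.2, 0.1, -0.8]
finger_gap: 0.0454
gripper_force: 61.4
[ 0.56162398 -0.12089347  0.04713609] err tool units [-0.0021  0.0046 -0.    ] tilt [-1.4e-03  4.0e-04 -1.0e+00] F [-0.2  0.1 -0.8] 0.04536511990149313 17.6
```

```bash
python3 -m creep '[[[0,0,0,0.03,0],[0,0,0,0.02,0],[0,0,0,0,0]]]'; python3 -m creep '[[[0,0,0,0.012,0],[0,0,0,0,0]]]';python3 -m creep '[[[0,0,0,0.01,0],[0,0,0,0,0]]]'
```

```text
clock: 17.9
ee_pos: [0.5618, -0.121, 0.0414]
eef_rot: [-3.085, -0.59, 0.001]
ft_force: [0.1, 0.1, -0.1]
finger_gap: 0.0455
gripper_force: 61.4
clock: 18.1
ee_pos: [0.5623, -0.1211, 0.0406]
eef_rot: [3.086, 0.59, 0.0]
ft_force: [-0.5, -0.0, 0.2]
finger_gap: 0.0455
gripper_force: 61.4
clock: 18.3
ee_pos: [0.5624, -0.1212, 0.0404]
eef_rot: [3.085, 0.59, 0.001]
ft_force: [-1.3, 0.8, 4.2]
finger_gap: 0.0459
gripper_force: 61.9
```

```bash
python3 -m creep '[[[0.5,0,0,0,0],[0.5,0,0,0,0],[0.5,0,0,0,0],[0.5,0,0,-0.1,0],[0.5,0,0,-0.2,0],[0.5,0,0,-0.3,0],[0.5,0,0,-0.2,0],[0.5,0,0,0,0],[0.5,0,0,0,0]]]'; python3 top.py .5616 -.1215 .034 .066 .0755 w9
```

```text
clock: 19.2
ee_pos: [0.563, -0.1214, 0.1367]
eef_rot: [3.085, 0.59, 0.003]
ft_force: [-0.1, 0.5, -0.1]
finger_gap: 0.0641
gripper_force: 0.0
3004 [ 0.56277024 -0.12068435  0.07100334] [0.06788575 0.07126867 0.07245978] ((0.5615627765655518, -0.12119561433792114), 0.025226285681128502)
[ 0.56298781 -0.12136392  0.1366775 ] 19.2 err units [-1.05204401e-02 -5.68420953e-03  3.12984163e-06]
```

Disc pack home: top 0.071–0.072, centred. Next the cap.

```bash
python3 -m creep '[[[0.2,-0.2014,0.2386,0,0],[0.2,-0.2014,0.2386,0,0],[0.2,-0.2014,0.2386,0,0],[0.2,-0.2014,0.2386,0,0],[0.2,-0.2014,0.2386,0,0],[0.2,-0.2014,0.2386,0,0],[0.2,-0.2014,0.2386,0,0],[0.2,-0.2014,0.2386,0,0],[0.2,0,0,0,0]]]'; python3 -m creep '[[[0.2,0,0,0.2,0],[0.2,0,0,0.25,0],[0.2,0,0,0.2,0],[0.2,0,0,0,0],[0.2,0,0,0,0]]]'; python3 top.py .4674 -.4055 .03 .02 .03 w10
```

```text
clock: 20.15
ee_pos: [0.464, -0.4089, 0.1325]
eef_rot: [-3.086, -0.581, 0.005]
ft_force: [0.2, 1.8, 0.3]
finger_gap: 0.0512
gripper_force: 0.0
clock: 20.65
ee_pos: [0.4662, -0.4038, 0.0559]
eef_rot: [-3.082, -0.59, 0.003]
ft_force: [0.0, 0.2, -0.4]
finger_gap: 0.0511
gripper_force: 0.0
2329 [ 0.46791928 -0.40585785  0.023005  ] [0.0213609  0.02295044 0.02465256] ((0.46710801124572754, -0.40614911913871765), 0.0183377917855978)
[ 0.46620729 -0.40375955  0.05591943] 20.65 err units [-3.77815968e-04  2.12774218e-02 -6.25261871e-06]
```

```bash
python3 -m creep '[[[0.2,0,0.02,0.15,0],[0.2,0,0,0.15,0],[0.2,0,0,0.13,0],[0.2,0,0,0.1,0],[0.2,0,0,0,0],[-0.4,0,0,0,0],[-0.4,0,0,0,0],[-0.4,0,0,0,0],[-0.4,0,0,0,0]]]'; python3 -m creep '[[[-0.4,0,0,-0.1,0],[-0.4,0,0,-0.2,0],[-0.4,0,0,-0.3,0],[-0.4,0,0,-0.3,0],[-0.4,0,0,-0.3,0],[-0.4,0,0,-0.1,0],[-0.4,0,0,0,0],[-0.4,0,0,0,0]]]'
python3 - <<'E'
from face import *
s=arm.read_state();p,d=arm.camera("wrist");cv2.imwrite("pics/w11.png",p);print(s["ee_pos"],s["finger_gap"])
q=toolpts(d).reshape(-1,3)[d.ravel()>0]
q=q[(np.hypot(q[:,0],q[:,1])<.026)&(abs(q[:,1])<.017)&(q[:,2]<-.012)&(q[:,2]>-.055)]
h,e=np.histogram(q[:,2],bins=np.arange(-.056,-.011,.001));print(e[h.argmax()],h.max());m=abs(q[:,2]-e[h.argmax()])<.004
for i in range(8):
    a=np.linalg.lstsq(np.c_[q[m][:,:2],np.ones(m.sum())],q[m][:,2],rcond=None)[0];m=abs(q[:,2]-np.c_[q[:,:2],np.ones(len(q))]@a)<.0015
print("plane",a,m.sum(),q[m].min(0),q[m].max(0),cv2.minEnclosingCircle(q[m][:,:2].astype(np.float32)))
E
```

```text
clock: 21.6
ee_pos: [0.4685, -0.4083, -0.0051]
eef_rot: [3.084, 0.59, 0.002]
ft_force: [-0.2, -0.7, 1.1]
finger_gap: 0.0324
gripper_force: 59.7
clock: 22.4
ee_pos: [0.4675, -0.4072, 0.1485]
eef_rot: [-3.084, -0.59, 0.001]
ft_force: [-0.6, 0.3, -1.3]
finger_gap: 0.0318
gripper_force: 59.6
[ 0.4674998  -0.40715198  0.14847177] 0.031844320086755265
-0.027999999999999976 1414
plane [ 0.00413465 -0.00140552 -0.02809102] 3615 [-0.0169545  -0.01673323 -0.02964534] [ 0.01776632  0.01615843 -0.02651964] ((0.00098791450727731, -0.00024206566740758717), 0.019122496247291565)
```

```bash
python3 -m creep '[[[-0.4,0.2005,-0.2403,0,0],[-0.4,0.2005,-0.2403,0,0],[-0.4,0.2005,-0.2403,0,0],[-0.4,0.2005,-0.2403,0,0],[-0.4,0.2005,-0.2403,0,0],[-0.4,0.2005,-0.2403,0,0],[-0.4,0.2005,-0.2403,0,0],[-0.4,0.2005,-0.2403,0,0],[-0.4,0,0,0,0],[-0.4,0,0,0,0],[-0.4,0,0,0,0]]]'; python3 pos.py .5613 -.1215
```

```text
clock: 23.55
ee_pos: [0.5606, -0.1225, 0.148]
eef_rot: [-3.085, -0.589, 0.005]
ft_force: [0.2, -0.2, -0.4]
finger_gap: 0.032
gripper_force: 59.6
[ 0.56058809 -0.1225301   0.14800714] err tool units [ 0.0087 -0.0058 -0.    ] tilt [-3.e-03  5.e-04 -1.e+00] F [ 0.2 -0.2 -0.4] 0.03201378818035718 23.55
```

```bash
python3 -m creep '[[[-0.4,0.008,-0.006,0.15,0],[-0.4,0,0,0.15,0],[-0.4,0,0,0.1,0],[-0.4,0,0,0.08,0],[-0.4,0,0,0,0],[-0.4,0,0,0,0]]]'; python3 pos.py .5613 -.1215; python3 -m creep '[[[-0.4,0,0,0.03,0],[-0.4,0,0,0.03,0],[-0.4,0,0,0,0]]]'; python3 pos.py .5613 -.1215
```

```text
clock: 24.15
ee_pos: [0.5623, -0.1215, 0.0923]
eef_rot: [3.086, 0.589, 0.0]
ft_force: [0.5, 0.3, -0.1]
finger_gap: 0.032
gripper_force: 59.6
[ 0.56228423 -0.12148467  0.09231639] err tool units [-0.0077 -0.0029 -0.    ] tilt [ 0.e+00 -1.e-04 -1.e+00] F [ 0.5  0.3 -0.1] 0.0320138872510222 24.15
clock: 24.45
ee_pos: [0.5622, -0.121, 0.0847]
eef_rot: [-3.086, -0.59, 0.0]
ft_force: [-0.4, 0.5, 0.4]
finger_gap: 0.0315
gripper_force: 59.6
[ 0.56221463 -0.1209798   0.08474847] err tool units [-0.0087  0.0012  0.    ] tilt [-3.e-04  1.e-04 -1.e+00] F [-0.4  0.5  0.4] 0.03145725492567914 24.45
```

```bash
python3 -m creep '[[[-0.4,-0.006,0,0.02,0],[-0.4,0,0,0.02,0],[-0.4,0,0,0,0]]]'; for i in 1; do python3 -m creep '[[[-0.4,0,0,0.012,0],[-0.4,0,0,0,0]]]'; python3 -m creep '[[[-0.4,0,0,0.012,0],[-0.4,0,0,0,0]]]'; python3 -m creep '[[[-0.4,0,0,0.012,0],[-0.4,0,0,0,0]]]'; done
```

```text
clock: 24.75
ee_pos: [0.5613, -0.1212, 0.0796]
eef_rot: [-3.085, -0.59, 0.001]
ft_force: [0.4, -0.1, -0.7]
finger_gap: 0.0317
gripper_force: 59.6
clock: 24.95
ee_pos: [0.5615, -0.1213, 0.0785]
eef_rot: [-3.086, -0.59, 0.0]
ft_force: [0.1, 0.1, -0.3]
finger_gap: 0.0322
gripper_force: 59.6
clock: 25.15
ee_pos: [0.5618, -0.1214, 0.0773]
eef_rot: [3.086, 0.59, 0.0]
ft_force: [0.6, 0.1, -0.7]
finger_gap: 0.0321
gripper_force: 59.7
clock: 25.35
ee_pos: [0.5622, -0.1215, 0.0765]
eef_rot: [3.085, 0.59, 0.002]
ft_force: [0.1, 0.4, 2.3]
finger_gap: 0.0321
gripper_force: 60.0
```

Contact with the balls begins 6 mm above home, as expected. I press on in small steps.

```bash
python3 -m creep '[[[-0.4,0,0,0.01,0],[-0.4,0,0,0,0]]]'; python3 -m creep '[[[-0.4,0,0,0.01,0],[-0.4,0,0,0,0]]]'; python3 -m creep '[[[-0.4,0,0,0.01,0],[-0.4,0,0,0,0]]]'; python3 -m creep '[[[-0.4,0,0,0.01,0],[-0.4,0,0,0,0]]]'
```

```text
clock: 25.55
ee_pos: [0.5625, -0.1215, 0.0763]
eef_rot: [3.085, 0.59, 0.003]
ft_force: [-0.4, 1.0, 5.4]
finger_gap: 0.0322
gripper_force: 60.4
clock: 25.75
ee_pos: [0.5628, -0.1215, 0.076]
eef_rot: [3.084, 0.59, 0.005]
ft_force: [-0.9, 0.7, 8.5]
finger_gap: 0.0322
gripper_force: 60.8
clock: 25.95
ee_pos: [0.5632, -0.1214, 0.0756]
eef_rot: [3.084, 0.59, 0.007]
ft_force: [-1.7, 2.0, 9.8]
finger_gap: 0.0324
gripper_force: 61.0
clock: 26.15
ee_pos: [0.5635, -0.1214, 0.075]
eef_rot: [3.084, 0.59, 0.008]
ft_force: [-0.8, 1.3, 11.2]
finger_gap: 0.0321
gripper_force: 61.1
```

```bash
python3 -m creep '[[[-0.4,0,0,0.01,0],[-0.4,0,0,0,0]]]'; python3 -m creep '[[[-0.4,0,0,0.01,0],[-0.4,0,0,0,0]]]'
```

```text
clock: 26.35
ee_pos: [0.5626, -0.1216, 0.0718]
eef_rot: [3.084, 0.59, 0.004]
ft_force: [0.2, -1.0, -1.1]
finger_gap: 0.0324
gripper_force: 59.6
clock: 26.55
ee_pos: [0.5623, -0.1216, 0.0702]
eef_rot: [3.085, 0.59, 0.003]
ft_force: [-2.3, 0.8, 8.3]
finger_gap: 0.0319
gripper_force: 60.8
```

It clicked (force dropped to about 0) and is now on the discs. I bring the push up to the click force and hold.

```bash
python3 -m creep '[[[-0.4,0,0,0.012,0],[-0.4,0,0,0,0],[-0.4,0,0,0,0],[-0.4,0,0,0,0]]]'; python3 -m creep '[[[-0.4,0,0,0.005,0],[-0.4,0,0,0,0],[-0.4,0,0,0,0],[-0.4,0,0,0,0]]]'
```

```text
clock: 26.95
ee_pos: [0.5624, -0.1216, 0.0702]
eef_rot: [3.084, 0.59, 0.004]
ft_force: [-2.4, 0.8, 11.5]
finger_gap: 0.0324
gripper_force: 61.3
clock: 27.35
ee_pos: [0.5624, -0.1216, 0.0702]
eef_rot: [3.084, 0.59, 0.004]
ft_force: [-3.5, 0.5, 14.7]
finger_gap: 0.0318
gripper_force: 61.5
```

```bash
python3 -m creep '[[[-0.4,0,0,0,0],[-0.4,0,0,0,0],[-0.4,0,0,0,0],[-0.4,0,0,0,0],[-0.4,0,0,0,0]]]'; python3 top.py .5616 -.1215 .017 .094 .106 w12
python3 - <<'E'
from h import *
p,_=arm.camera("scene");cv2.imwrite("pics/fin.png",cv2.resize(p[140:320,180:470],None,fx=2.7,fy=2.7))
E
```

```text
clock: 27.85
ee_pos: [0.5624, -0.1216, 0.0702]
eef_rot: [3.084, 0.59, 0.004]
ft_force: [-4.2, 1.5, 15.0]
finger_gap: 0.0321
gripper_force: 61.5
3817 [ 0.56196854 -0.12137088  0.09862074] [0.09704714 0.09854095 0.10019327] ((0.5615630149841309, -0.1215454638004303), 0.017089929431676865)
[ 0.56240858 -0.12158558  0.07017214] 27.85 err units [-6.42592334e-03 -2.91037135e-03 -2.04248003e-05]
```

View pics/fin.png

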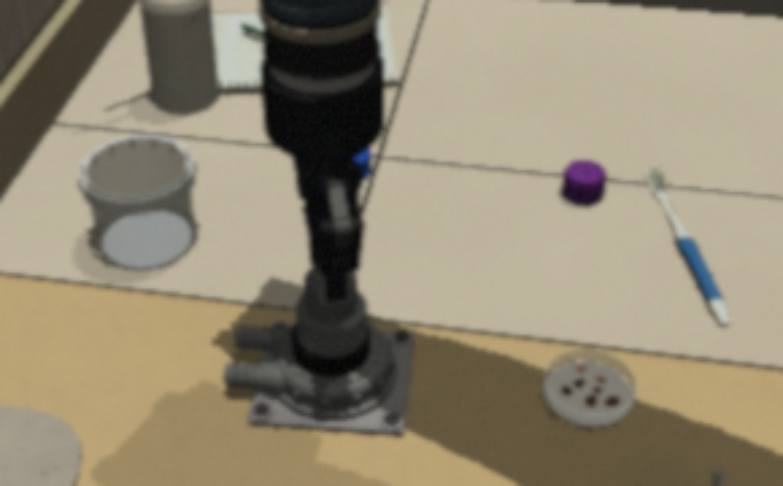

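The picture shows the stack assembled on the base near (333,330) with the gripper on the cap. The bowl (137,200), petri dish (588,390) and purple cap are undisturbed. Cap top reads 0.0986 (home would be 0.100) with a 15 N push, so I hand it in.

```bash
python3 -c "
from workcell import arm
print(arm.finish_job())"
```

```text
the job is handed in; nothing more can be done
None
```

The job is handed in at about 28 s: seal ring, disc pack and cap read as fully home within about 1 mm of the axis, the cap clicked at about 11 N, and the gripper is still pushing on it with about 15 N; no verdict came back.

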